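# Put the engraving paints back in their colour trays

### The arm

A 6-joint arm with a two-finger parallel gripper is mounted at the origin on the work surface. World frame = base frame: x ahead of the robot, y to its left, z up, the work surface at z = 0. Lengths are in m, angles in rad, forces in N, time in s.
With the tool pointing down it reaches from about 0.425 to 0.925 m from the base axis. Payload 12.5 kg.
Tool frame: the origin (TCP) lies at the very end of the fingers, on their centre line; the grasp point (between the pads) lies 19 mm behind it; y points along the fingers, z is the direction in which the jaws open and shut, and the axes are right-handed (so a half turn about y gives the same grasp; the last joint's range is limited). The gripper opens to 85 mm and grips with 20 to 120 N. Pads are 22 mm wide; open, the fingers measure 114 mm over their backs; the gripper's body (76 mm by 85 mm) begins 54 mm behind the grasp point. The pads swing forward as they close: fully open they stand 13 mm farther back than shut.
Start: joints at [1.059, 0.491, 1.559, -0, 1.092, -0.106], TCP at [0.247, 0.574, 0.231] pointing down, gripper open.
Joint ranges: [-3.1, 3.1], [-0.84, 2.19], [0.05, 2.79], [-1.13, 4.28], [0.06, 2.93], [-2.69, 2.69]. Speed limits (rad/s): [2.22, 2.22, 2.79, 3.14, 3.14, 3.14].

### API

Orientations are given as a rotation vector (axis times angle).
In Python, from station import state, capture, calibration, job_done gives the robot as it stands.
- The arm moves only by the tool send_rows, never from a script. Its arguments are lists of equal length, an entry for each row: "offset": the shift along the tool's x, y, z in mm, a list of three; "twist": the turn about the tool's y in rad. A call has 1 to 5 rows; each row shifts and turns the pose as measured when the row begins, along the tool's axes as they then stand; what a row does not reach is not made up. A row lasts 1/10 s, in which the tool goes at most 50 mm and 8.59 degrees, less where a joint would pass 70% of its speed; a pose out of reach is approached as far as the arm can. A call is refused whole if a number of a shift passes 50 or a number of a turn 0.15, either way. A call with a gripper value outside its range is refused whole. "gripper" is the closure, from -1 (fully open) to 1 (shut), so that 0 is half open, set as the call begins (left out, the last holds). The fingers move at their own pace and stop on an object; "force" is the grip in N (left out, the last holds). Time passes only in rows, so rows that do not move let the fingers close. It gives the time, the measured TCP pose, the force and the opening at its end, in the units of the state.
- state(): the state, without advancing time (a new reading comes with each control period).
- capture(name): name is "side" or "top"; returns the picture (400x640x3 uint8, blue, green, red); there is no depth.
- calibration(name): a dict with "fx", "fy", "cx", "cy" (pixels), "origin" and "rotation" of the camera in the world. Camera axes: x right, y down, z forward; pixel columns grow to the right and rows downward; lengths in m; the calibration is good to about 2 mm. A picture is of the moment at which its call begins. calibration takes no time and is no camera call.
- job_done(): hands the job in, once; it reports no verdict.
The state is a dict: "clock": time; "qpos": joint angles; "qvel": joint speeds; "joint_torque": joint torques, N m; "tool_pos": TCP position; "eef_rot": TCP orientation; "ft_force": force on the tool from outside, world axes, zero at the start; "torque": the same for the moment, N m; "gripper_width": finger opening in m.
Only numpy, scipy, OpenCV 4.12 (cv2) and the standard library are available. Lean on these libraries where they do the work, as an engineer would, in place of code of your own. Each camera call takes 0.05 s, during which the arm holds its last target. There are 200 camera calls.

### The job

Put the three loose red and blue paint bottles away, each in the tray of its own colour, every one standing upright on the tray's floor - including the red one that has tipped over. Set them down rather than dropping them, and leave the yellow bottle and the bottles already in the trays standing where they are.

Things in the scene. Friction and masses are not known exactly. Their poses are not given: they have to be found in the camera images.
- red_tray: open red tray fixed to the bench, one lane along its y: 66 (x) by 236 mm (y) outside, 24 tall, walls and floor 5 thick. Origin at the centre of its underside, z up. On the left or the right, turned up to 0.2 rad. One red bottle already stands near its middle; the room either side of it (about y = +-80 mm in the tray) is free.
- blue_tray: open blue tray fixed to the bench, one lane along its y: 66 (x) by 236 mm (y) outside, 24 tall, walls and floor 5 thick. Origin at the centre of its underside, z up. On the left or the right, turned up to 0.2 rad. One blue bottle already stands near each end (about y = +-80 mm in the tray); the gap in the middle is free.
- red_bottle: square paint bottle: white body 34 x 34 x 68 mm with a red band, round red cap on top (diameter 24, 22 tall), 90 mm in all, 90 g. Origin on its axis at mid height, 45 mm from base and top; z along the axis from base to cap, x and y square to the flat sides. Stands upright on the bench between the robot and the trays, at any yaw.
- blue_bottle: square paint bottle: white body 34 x 34 x 68 mm with a blue band, round blue cap on top (diameter 24, 22 tall), 90 mm in all, 90 g. Origin on its axis at mid height, 45 mm from base and top; z along the axis from base to cap, x and y square to the flat sides. Stands upright on the bench between the robot and the trays, at any yaw.
- tipped_bottle: square paint bottle: white body 34 x 34 x 68 mm with a red band, round red cap on top (diameter 24, 22 tall), 90 mm in all, 90 g. Origin on its axis at mid height, 45 mm from base and top; z along the axis from base to cap, x and y square to the flat sides. Lies on a flat side in the same row, cap towards the robot (within 0.3 rad of -x), axis 17 mm above the bench.
- yellow_bottle: square paint bottle: white body 34 x 34 x 68 mm with a yellow band, round yellow cap on top (diameter 24, 22 tall), 90 mm in all, 90 g. Origin on its axis at mid height, 45 mm from base and top; z along the axis from base to cap, x and y square to the flat sides. Stands in the same row on the bench; it has no tray and stays where it is.
- red_neighbour: square paint bottle: white body 34 x 34 x 68 mm with a red band, round red cap on top (diameter 24, 22 tall), 90 mm in all, 90 g. Origin on its axis at mid height, 45 mm from base and top; z along the axis from base to cap, x and y square to the flat sides. Already standing in the red tray, near its middle, its sides within 0.25 rad of square to the tray; stays.
- blue_neighbour_a: square paint bottle: white body 34 x 34 x 68 mm with a blue band, round blue cap on top (diameter 24, 22 tall), 90 mm in all, 90 g. Origin on its axis at mid height, 45 mm from base and top; z along the axis from base to cap, x and y square to the flat sides. Already standing in the blue tray near its +y end, its sides within 0.25 rad of square to the tray; stays.
- blue_neighbour_b: square paint bottle: white body 34 x 34 x 68 mm with a blue band, round blue cap on top (diameter 24, 22 tall), 90 mm in all, 90 g. Origin on its axis at mid height, 45 mm from base and top; z along the axis from base to cap, x and y square to the flat sides. Already standing in the blue tray near its -y end, its sides within 0.25 rad of square to the tray; stays.
There are look-alikes about, which are no part of the job. What is shaped like the tipped_bottle but orange or turquoise is not meant.

How it is judged:
By the outcome, as a careful person would: the job done as asked, in the order asked, and still so for the second after the job is handed in, with the robot touching nothing.
It also fails if it takes over 69 s, if anything falls off the work surface, if the arm or the gripper's body presses on something with over 40 N, if the wrist force passes 120 N, or if a joint passes its speed limit or range.

## Working session

There is one attempt and no reset: what is moved stays moved. The work goes in short steps, Python scripts to look and compute and a tool call to move; the robot and the scene stay as the last step left them, time stands still between calls to the robot, and variables do not carry over. Pictures are saved under pics/ and viewed, about 8 in all and at most 12, crops included, and the job is handed in when it is done.

Besides the shell and the picture viewer there is one more tool, called after "Emit:" by a JSON object that holds its "method" and its "body", one argument or row to a line. send_rows: Moves the arm, as the interface text tells. Its arguments: {"type":"object","properties":{"offset":{"type":"array"},"twist":{"type":"array"},"gripper":{"type":"number"},"force":{"type":"number"}},"required":["offset","twist"]}

```bash
ls; mkdir -p pics; python3 - <<'E'
from station import *
import cv2
for n in("side","top"):
    cv2.imwrite(f"pics/{n}0.png",capture(n)); print(n,calibration(n))
print(state())
E
```

```text
pics
side {'fx': 472.2719247065273, 'fy': 472.2719247065273, 'cx': 326.9720596496526, 'cy': 196.9680532502599, 'origin': array([ 0.25322867, -0.84281308,  1.07040938]), 'rotation': array([-2.45190362,  0.34063983, -0.11987229])}
top {'fx': 444.58758832383836, 'fy': 444.58758832383836, 'cx': 321.5141164947162, 'cy': 207.62164281161915, 'origin': array([ 0.27201332, -0.05687482,  1.14270895]), 'rotation': array([-2.11005716,  2.14800076, -0.17606898])}
{'clock': 0.1, 'qpos': array([ 1.05940714e+00,  4.91501308e-01,  1.55940719e+00, -9.80864804e-06,
        1.09167011e+00, -1.05590271e-01]), 'qvel': array([-0.00038065, -0.00158959, -0.00203052,  0.00187437,  0.00102836,
        0.00010283]), 'joint_torque': array([ 4.54862748e-03, -6.19442153e+01, -2.62026983e+01, -3.71184240e-05,
        2.80835098e-03,  9.33948854e-06]), 'tool_pos': array([0.24659781, 0.5740773 , 0.23077848]), 'eef_rot': array([-1.54820166,  0.31858536, -0.31812551]), 'ft_force': array([-0.19358582, -0.00607553, -0.04334632]), 'torque': array([ 0.00261811, -0.02109732, -0.00582989]), 'gripper_width': 0.08502447873484967}
```

View pics/top0.png

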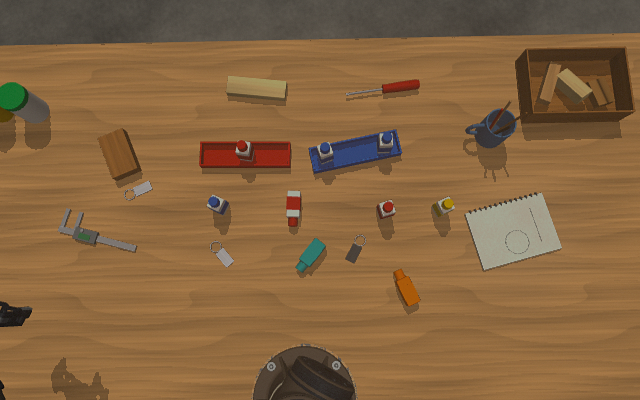

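View pics/side0.png

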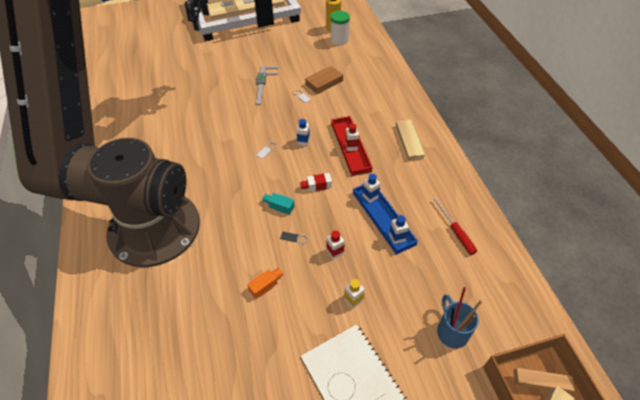

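The top view shows these candidates:
- Red: (386,209) is standing and (293,208) is lying, cap down towards the robot. The bottle at (243,149) is the neighbour in the red tray.
- Blue: (217,205) is loose. (324,151) and (387,140) are in the tray.
- Orange (406,287) and turquoise (311,254) are look-alikes, and yellow (445,206) stays.

Next I'll enlarge a crop to confirm and measure.

```bash
cat > h.py <<'E'
import numpy as np,cv2
from scipy.spatial.transform import Rotation as R
from station import *
def px2w(n,u,v,z):
    c=calibration(n); d=R.from_rotvec(c["rotation"]).apply([(u-c["cx"])/c["fx"],(v-c["cy"])/c["fy"],1])
    o=c["origin"]; return o+d*(z-o[2])/d[2]
def w2px(n,p):
    c=calibration(n); q=R.from_rotvec(c["rotation"]).inv().apply(np.array(p)-c["origin"])
    return np.array([c["fx"]*q[...,0]/q[...,2]+c["cx"],c["fy"]*q[...,1]/q[...,2]+c["cy"]]).T
def blobs(n,im,amin=20):
    h=cv2.cvtColor(im,cv2.COLOR_BGR2HSV); out=[]
    for name,rs in dict(red=[(0,6),(174,180)],blue=[(105,125)],yellow=[(24,34)]).items():
        m=np.zeros(h.shape[:2],np.uint8)
        for a,b in rs: m|=cv2.inRange(h,(a,150,60),(b,255,255))
        k,l,s,c=cv2.connectedComponentsWithStats(m)
        for i in range(1,k):
            if s[i,4]>=amin: out.append((name,s[i].tolist(),c[i].round(1)))
    return out
E
python3 - <<'E'
from h import *
t=cv2.imread("pics/top0.png"); s=cv2.imread("pics/side0.png")
for n,im in(("top",t),("side",s)):
    for b in blobs(n,im): print(n,*b,px2w(n,*b[2],.09).round(3))
c=cv2.resize(t[125:235,190:460],None,fx=2.96,fy=2.96,interpolation=cv2.INTER_CUBIC)
d=cv2.resize(s[110:310,250:430],None,fx=2,fy=2,interpolation=cv2.INTER_CUBIC)
cv2.imwrite("pics/crop1.png",c)
E
```

```text
top red [382, 80, 38, 13, 289] [401.   85.6] [ 0.762 -0.257  0.09 ]
top red [199, 140, 92, 28, 1835] [245.9 154.8] [0.589 0.132 0.09 ]
top red [286, 197, 15, 13, 173] [293.2 202.8] [0.467 0.016 0.09 ]
top red [383, 202, 10, 11, 73] [388.  206.4] [ 0.454 -0.212  0.09 ]
top red [288, 217, 9, 10, 69] [292.2 221.3] [0.422 0.019 0.09 ]
top blue [395, 130, 7, 23, 29] [398.  141.6] [ 0.616 -0.243  0.09 ]
side red [332, 116, 40, 60, 1102] [351.2 146.6] [0.584 0.064 0.09 ]
side red [314, 174, 12, 17, 155] [319.9 181.8] [ 0.462 -0.04   0.09 ]
side red [301, 181, 7, 8, 49] [304.  184.4] [ 0.418 -0.037  0.09 ]
side red [451, 222, 26, 32, 303] [463.4 238.2] [ 0.756 -0.313  0.09 ]
side red [331, 231, 9, 11, 72] [335.  235.5] [ 0.452 -0.219  0.09 ]
side red [327, 244, 17, 12, 83] [335.3 250.1] [ 0.441 -0.26   0.09 ]
side red [452, 287, 13, 40, 80] [458.  308.2] [ 0.661 -0.48   0.09 ]
side blue [300, 120, 5, 8, 36] [302.  123.1] [0.471 0.199 0.09 ]
side blue [298, 135, 10, 7, 51] [302.3 137.8] [0.457 0.137 0.09 ]
side blue [369, 175, 7, 9, 46] [371.9 178.7] [ 0.602 -0.068  0.09 ]
side blue [354, 186, 63, 67, 1321] [384.5 218.1] [ 0.589 -0.202  0.09 ]
```

View pics/crop1.png

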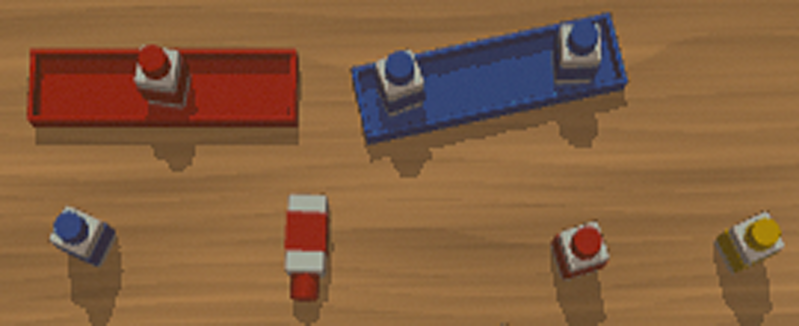

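The crop confirms the targets: the loose blue's cap is at crop (69,225), the standing red's at (586,240), and the tipped red has its cap at (305,287) and base at about (307,197). Yellow is at (765,235). I'll fit the poses now.

```bash
cat > fit.py <<'E'
from h import *
f=lambda p,z:np.array([px2w("top",x/2.96+190-.33,y/2.96+125-.33,z) for x,y in p])
def rep(n,w):
    e=w-np.roll(w,1,0); print(n,"c",w.mean(0).round(4),"sides",np.linalg.norm(e,axis=1).round(3),"dirs",np.degrees(np.arctan2(e[:,1],e[:,0])).round(0))
E
python3 - <<'E'
from fit import *
rep("redtray",f([(30,49),(298,50),(298,120),(33,121)],.024))
rep("bluetray",f([(353,68),(610,15),(625,82),(369,137)],.024))
for n,p in dict(red=(586,241),blue=(70,226),yel=(765,234),rn=(154,58),bl=(400,67),br=(582,39)).items(): print(n,f([p],.09)[0].round(4))
rep("blue sh",f([(70,206),(114,231),(97,264),(52,239)],.068))
rep("red sh",f([(556,236),(600,222),(608,258),(567,276)],.068))
rep("tip body top",f([(289,195),(327,195),(324,272),(286,272)],.034))
print(f([(305,299),(306,195)],.02))
for p in [((303-0),123),]: print(px2w("side",302,119.5,.09),px2w("side",335,232.5,.09))
s=state();print(R.from_rotvec(s["eef_rot"]).as_matrix().round(3))
E
```

```text
redtray c [0.6131 0.1451 0.024 ] sides [0.066 0.238 0.064 0.233] dirs [  4. -91. 180.  89.]
bluetray c [ 0.6163 -0.1417  0.024 ] sides [0.064 0.233 0.063 0.231] dirs [  12.  -79. -170.  101.]
red [ 0.4549 -0.2107  0.09  ]
blue [0.4751 0.209  0.09  ]
yel [ 0.458 -0.356  0.09 ]
rn [0.6164 0.1423 0.09  ]
bl [ 0.6046 -0.0625  0.09  ]
br [ 0.6258 -0.2146  0.09  ]
blue sh c [0.4716 0.2033 0.068 ] sides [0.031 0.043 0.031 0.044] dirs [ -27. -121.  154.   60.]
red sh c [ 0.4529 -0.211   0.068 ] sides [0.035 0.039 0.031 0.037] dirs [  13.  -73. -170.  113.]
tip body top c [0.4758 0.02   0.034 ] sides [0.067 0.033 0.067 0.032] dirs [ -2. -91. 177.  89.]
[[0.42091113 0.02260986 0.02      ]
 [0.51229583 0.02117842 0.02      ]]
[0.47505199 0.21429882 0.09      ] [ 0.45447744 -0.21027999  0.09      ]
[[ 0.919 -0.     0.395]
 [-0.395 -0.001  0.919]
 [-0.    -1.    -0.001]]
```

```bash
cat > go.py <<'E'
from h import *
import sys
# go.py x y z jawdeg(mod 180): remaining offset in tool axes (mm), twist (rad)
x,y,z,j=map(float,sys.argv[1:5]); s=state(); M=R.from_rotvec(s["eef_rot"]).as_matrix()
d=M.T@(np.array([x,y,z])-s["tool_pos"])*1e3
a=np.degrees(np.arctan2(M[1,2],M[0,2])); t=(a-j+90)%180-90
print("t",s["clock"].round(2),"pos",s["tool_pos"].round(4),"jaw",a.round(1),"off",d.round(1),"twist",np.radians(t).round(3),"w",round(s["gripper_width"],4),"q1,q6",s["qpos"][[0,5]].round(2))
E
python3 go.py .475 .211 .15 61.5
```

```text
Traceback (most recent call last):
  File "go.py", line 7, in <module>
    print("t",s["clock"].round(2),"pos",s["tool_pos"].round(4),"jaw",a.round(1),"off",d.round(1),"twist",np.radians(t).round(3),"w",round(s["gripper_width"],4),"q1,q6",s["qpos"][[0,5]].round(2))
              ^^^^^^^^^^^^^^^^
AttributeError: 'float' object has no attribute 'round'
```

Emit:
{"method": "send_rows", "body": {
  "offset": [
    [41,5,-28],
    [41,5,-28],
    [41,5,-28],
    [41,5,-28],
    [41,5,-28]
  ],
  "twist": [0,0,0,0,0],
  "gripper": -0.3,
  "force": 40
}}

```text
clock: 0.6
tool_pos: [0.3786, 0.3649, 0.2038]
eef_rot: [-1.549, 0.312, -0.31]
ft_force: [0.7, -1.1, -1.0]
gripper_width: 0.0555
```

```bash
python3 go.py .475 .211 .15 61.5
```

```text
Traceback (most recent call last):
  File "go.py", line 7, in <module>
    print("t",s["clock"].round(2),"pos",s["tool_pos"].round(4),"jaw",a.round(1),"off",d.round(1),"twist",np.radians(t).round(3),"w",round(s["gripper_width"],4),"q1,q6",s["qpos"][[0,5]].round(2))
              ^^^^^^^^^^^^^^^^
AttributeError: 'float' object has no attribute 'round'
```

```bash
sed -i 's/s\["clock"\].round(2)/round(s["clock"],2)/' go.py; python3 go.py .475 .211 .15 61.5
```

```text
t 0.6 pos [0.3786 0.3649 0.2038] jaw 67.3 off [ 148.4   53.8 -104.6] twist 0.101 w 0.0555 q1,q6 [ 0.64 -0.53]
```

Emit:
{"method": "send_rows", "body": {
  "offset": [
    [37,13,-26],
    [37,13,-26],
    [37,13,-26],
    [37,14,-26],
    [0,0,0]
  ],
  "twist": [0,0,0,0,0.1]
}}

```text
clock: 1.1
tool_pos: [0.4798, 0.2008, 0.1482]
eef_rot: [-1.536, 0.393, -0.392]
ft_force: [-0.0, 0.6, 0.4]
gripper_width: 0.0554
```

```bash
python3 go.py .475 .211 .03 61.5; python3 - <<'E'
from h import *
t=capture("top"); s=capture("side")
a=cv2.resize(t[165:235,175:275],None,fx=4,fy=4,interpolation=cv2.INTER_CUBIC)
b=cv2.resize(s[90:160,255:355],None,fx=4,fy=4,interpolation=cv2.INTER_CUBIC)
cv2.imwrite("pics/b1.png",np.hstack([a,b]))
print(w2px("top",[[.475,.211,.09]]),w2px("side",[[.475,.211,.09]]))
E
```

```text
t 1.1 pos [0.4798 0.2008 0.1482] jaw 61.3 off [ -9.  118.2   6.8] twist -0.003 w 0.0554 q1,q6 [ 0.27 -0.8 ]
[[212.48868945 201.08009544]] [[302.24529601 120.21537958]]
```

View pics/b1.png

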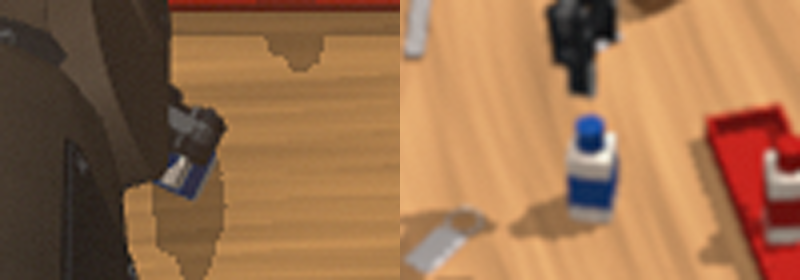

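The picture shows the blue bottle under the gripper, with its cap top at side pixel (302.5,120). The prediction was (302.2,120.2), so it's safe to descend.

Emit:
{"method": "send_rows", "body": {
  "offset": [
    [-9,0,7],
    [0,30,0],
    [0,40,0],
    [0,40,0],
    [0,8,0]
  ],
  "twist": [0,0,0,0,0]
}}

```text
clock: 1.7
tool_pos: [0.4726, 0.2218, 0.0316]
eef_rot: [-1.533, 0.374, -0.384]
ft_force: [-0.2, -0.4, 1.1]
gripper_width: 0.0556
```

```bash
python3 go.py .475 .211 .03 61.5
```

```text
t 1.7 pos [0.4726 0.2218 0.0316] jaw 62.3 off [ 7.2  1.6 -8.5] twist 0.014 w 0.0556 q1,q6 [ 0.31 -0.78]
```

Emit:
{"method": "send_rows", "body": {
  "offset": [
    [6,1,-8],
    [0,0,0]
  ],
  "twist": [0,0]
}}

```text
clock: 1.9
tool_pos: [0.4734, 0.2134, 0.0313]
eef_rot: [-1.534, 0.37, -0.379]
ft_force: [0.5, 0.2, -0.0]
gripper_width: 0.0553
```

```bash
python3 go.py .475 .211 .03 61.5
```

```text
t 1.9 pos [0.4734 0.2134 0.0313] jaw 62.6 off [ 2.5  1.3 -1.4] twist 0.02 w 0.0553 q1,q6 [ 0.3 -0.8]
```

Emit:
{"method": "send_rows", "body": {
  "offset": [
    [0,0,0],
    [0,0,0],
    [0,0,0],
    [0,0,0]
  ],
  "twist": [0,0,0,0],
  "gripper": 1,
  "force": 40
}}

```text
clock: 2.3
tool_pos: [0.4752, 0.2141, 0.0358]
eef_rot: [-1.531, 0.365, -0.383]
ft_force: [0.8, 0.1, -0.5]
gripper_width: 0.0334
```

```bash
python3 go.py .475 .211 .03 61.5
```

```text
t 2.3 pos [0.4752 0.2141 0.0358] jaw 62.7 off [ 1.2  5.8 -2.9] twist 0.02 w 0.0334 q1,q6 [ 0.3 -0.8]
```

Gripped (width 33.4 mm). Lifting it and carrying it to the blue gap.

Emit:
{"method": "send_rows", "body": {
  "offset": [
    [0,-40,0],
    [0,-45,0],
    [0,-40,0],
    [0,-15,0]
  ],
  "twist": [0,0,0,0]
}}

```text
clock: 2.7
tool_pos: [0.4725, 0.2129, 0.179]
eef_rot: [-1.533, 0.369, -0.379]
ft_force: [-0.0, 0.6, -2.1]
gripper_width: 0.0334
```

```bash
python3 go.py .615 -.139 .17 11
```

```text
t 2.7 pos [0.4725 0.2129 0.179 ] jaw 62.6 off [ 288.3    8.9 -247. ] twist 0.901 w 0.0334 q1,q6 [ 0.3 -0.8]
```

Emit:
{"method": "send_rows", "body": {
  "offset": [
    [35,0,-30],
    [35,0,-30],
    [35,0,-30],
    [35,0,-30],
    [35,0,-30]
  ],
  "twist": [0,0,0,0,0]
}}

```text
clock: 3.2
tool_pos: [0.5614, -0.0026, 0.185]
eef_rot: [-1.53, 0.355, -0.379]
ft_force: [0.3, 1.1, -1.1]
gripper_width: 0.0338
```

Emit:
{"method": "send_rows", "body": {
  "offset": [
    [35,0,-30],
    [35,0,-30],
    [0,0,0],
    [0,0,0],
    [0,0,0]
  ],
  "twist": [0,0,0.15,0.15,0.15]
}}

```text
clock: 3.7
tool_pos: [0.5988, -0.0989, 0.1854]
eef_rot: [-1.435, 0.709, -0.732]
ft_force: [0.2, 0.1, -0.8]
gripper_width: 0.034
```

Emit:
{"method": "send_rows", "body": {
  "offset": [
    [0,0,0],
    [0,0,0],
    [0,0,0]
  ],
  "twist": [0.15,0.15,0.1]
}}

```text
clock: 4.0
tool_pos: [0.5982, -0.0995, 0.1856]
eef_rot: [-1.298, 1.019, -1.038]
ft_force: [-0.4, -1.3, -0.9]
gripper_width: 0.0337
```

```bash
python3 go.py .615 -.139 .15 11
```

```text
t 4.0 pos [ 0.5982 -0.0995  0.1856] jaw 13.7 off [42.4 35.7  6.3] twist 0.048 w 0.0337 q1,q6 [-0.28 -0.52]
```

Emit:
{"method": "send_rows", "body": {
  "offset": [
    [40,0,6],
    [0,30,0],
    [0,0,0]
  ],
  "twist": [0,0.04,0]
}}

```text
clock: 4.3
tool_pos: [0.6144, -0.1375, 0.1561]
eef_rot: [-1.28, 1.052, -1.071]
ft_force: [-0.9, -0.4, -1.4]
gripper_width: 0.0331
```

```bash
python3 go.py .616 -.139 .041 11;python3 - <<'E'
from h import *
t=capture("top"); s=capture("side")
a=cv2.resize(t[115:185,300:400],None,fx=4,fy=4,interpolation=cv2.INTER_CUBIC)
b=cv2.resize(s[150:255,325:425],None,fx=4,fy=4,interpolation=cv2.INTER_CUBIC)
a=cv2.copyMakeBorder(a,0,140,0,0,cv2.BORDER_CONSTANT)
cv2.imwrite("pics/b2.png",np.hstack([a,b]))
E
```

```text
t 4.3 pos [ 0.6144 -0.1375  0.1561] jaw 11.2 off [  1.8 115.1  -0.9] twist 0.003 w 0.0331 q1,q6 [-0.33 -0.53]
```

View pics/b2.png

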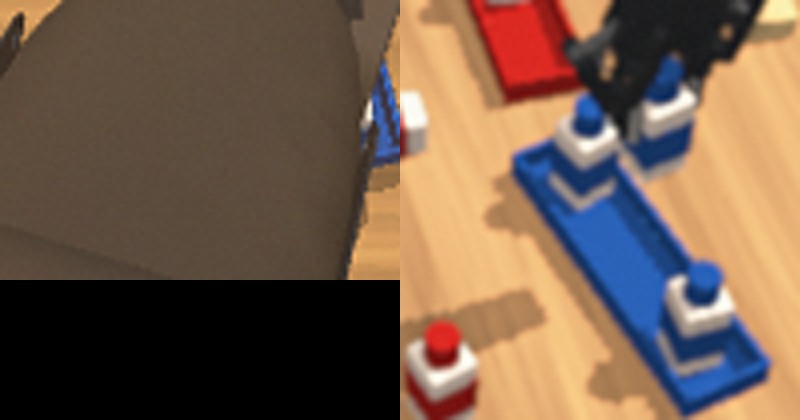

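The blue bottle hangs upright in the jaws (side crop, cap at (668,80)), with both neighbours standing and the gap clear. Lowering.

Emit:
{"method": "send_rows", "body": {
  "offset": [
    [2,35,-1],
    [0,35,0],
    [0,22,0],
    [0,10,0],
    [0,0,0]
  ],
  "twist": [0,0,0,0,0]
}}

```text
clock: 4.9
tool_pos: [0.6218, -0.1391, 0.0633]
eef_rot: [-1.277, 1.03, -1.077]
ft_force: [-0.5, 0.7, -0.8]
gripper_width: 0.0333
```

```bash
python3 go.py .616 -.139 .041 11
```

```text
t 4.9 pos [ 0.6218 -0.1391  0.0633] jaw 11.7 off [-1.5 22.1 -6.4] twist 0.013 w 0.0333 q1,q6 [-0.33 -0.54]
```

```bash
sed -i 's/print("t"/print("down",M[:,1].round(3),"ft",s["ft_force"].round(1),end=" ");print("t"/' go.py; python3 go.py .616 -.139 .041 11
```

```text
down [ 0.035 -0.001 -0.999] ft [-0.5  0.7 -0.8] t 4.9 pos [ 0.6218 -0.1391  0.0633] jaw 11.7 off [-1.5 22.1 -6.4] twist 0.013 w 0.0333 q1,q6 [-0.33 -0.54]
```

Emit:
{"method": "send_rows", "body": {
  "offset": [
    [0,9,-6],
    [0,4,0],
    [0,0,0]
  ],
  "twist": [0.01,0,0]
}}

```text
clock: 5.2
tool_pos: [0.6173, -0.1405, 0.0528]
eef_rot: [-1.272, 1.034, -1.087]
ft_force: [0.4, -0.0, -0.9]
gripper_width: 0.0333
```

```bash
python3 go.py .616 -.139 .041 11
```

```text
down [ 0.039 -0.003 -0.999] ft [ 0.4 -0.  -0.9] t 5.2 pos [ 0.6173 -0.1405  0.0528] jaw 11.2 off [-1.9 11.8 -1.5] twist 0.003 w 0.0333 q1,q6 [-0.33 -0.54]
```

Emit:
{"method": "send_rows", "body": {
  "offset": [
    [0,5,0],
    [0,4,0],
    [0,0,0]
  ],
  "twist": [0,0,0]
}}

```text
clock: 5.5
tool_pos: [0.6183, -0.1408, 0.0445]
eef_rot: [-1.271, 1.032, -1.089]
ft_force: [0.2, -0.2, -1.5]
gripper_width: 0.0335
```

Emit:
{"method": "send_rows", "body": {
  "offset": [
    [-1,3,0],
    [0,2,0],
    [0,0,0]
  ],
  "twist": [0,0,0]
}}

```text
clock: 5.8
tool_pos: [0.6185, -0.1398, 0.0392]
eef_rot: [-1.271, 1.032, -1.089]
ft_force: [-0.1, -0.5, 0.0]
gripper_width: 0.0336
```

```bash
python3 go.py .616 -.139 .041 11
```

```text
down [ 0.042 -0.004 -0.999] ft [-0.1 -0.5  0. ] t 5.8 pos [ 0.6185 -0.1398  0.0392] jaw 11.2 off [-1.3 -1.9 -2.2] twist 0.004 w 0.0336 q1,q6 [-0.33 -0.54]
```

Emit:
{"method": "send_rows", "body": {
  "offset": [
    [0,2,0],
    [0,1,0],
    [0,0,0]
  ],
  "twist": [0,0,0]
}}

```text
clock: 6.1
tool_pos: [0.6186, -0.1398, 0.0395]
eef_rot: [-1.271, 1.031, -1.089]
ft_force: [-0.4, 0.1, -0.3]
gripper_width: 0.0336
```

```bash
python3 go.py .616 -.139 .041 11; python3 -c "
from station import *
print(state()['ft_force']);capture('side');print(state()['ft_force'])"
```

```text
down [ 0.042 -0.004 -0.999] ft [-0.4  0.1 -0.3] t 6.1 pos [ 0.6186 -0.1398  0.0395] jaw 11.2 off [-1.3 -1.6 -2.3] twist 0.004 w 0.0336 q1,q6 [-0.33 -0.54]
[-0.43137119  0.06836589 -0.28197472]
[ 0.14761276  0.69411388 -0.95642779]
```

Emit:
{"method": "send_rows", "body": {
  "offset": [
    [0,3,0],
    [0,0,0]
  ],
  "twist": [0,0]
}}

```text
clock: 6.35
tool_pos: [0.6198, -0.1403, 0.0393]
eef_rot: [-1.27, 1.027, -1.092]
ft_force: [-0.8, 0.5, -0.3]
gripper_width: 0.0335
```

Emit:
{"method": "send_rows", "body": {
  "offset": [
    [0,3,0],
    [0,0,0]
  ],
  "twist": [0,0]
}}

```text
clock: 6.55
tool_pos: [0.6205, -0.1406, 0.0393]
eef_rot: [-1.269, 1.025, -1.093]
ft_force: [-0.0, 0.7, -0.4]
gripper_width: 0.0333
```

The height has stopped at 39.3 mm under further down commands, so it's in contact with the tray floor. Releasing.

Emit:
{"method": "send_rows", "body": {
  "offset": [
    [0,0,0],
    [0,0,0],
    [0,0,0],
    [0,0,0]
  ],
  "twist": [0,0,0,0],
  "gripper": -0.3
}}

```text
clock: 6.95
tool_pos: [0.6206, -0.1406, 0.0382]
eef_rot: [-1.269, 1.025, -1.093]
ft_force: [-0.3, -0.2, -0.1]
gripper_width: 0.0558
```

Emit:
{"method": "send_rows", "body": {
  "offset": [
    [0,-25,0],
    [0,-45,0],
    [0,-45,0],
    [0,-15,0],
    [0,0,0]
  ],
  "twist": [0,0,0,0,0]
}}

```text
clock: 7.45
tool_pos: [0.6137, -0.1396, 0.1699]
eef_rot: [-1.271, 1.03, -1.09]
ft_force: [0.3, -0.5, -0.1]
gripper_width: 0.0554
```

```bash
python3 go.py .455 -.211 .15 16
```

```text
down [ 0.043 -0.004 -0.999] ft [ 0.3 -0.5 -0.1] t 7.45 pos [ 0.6137 -0.1396  0.1699] jaw 11.2 off [  38.9   13.4 -170.3] twist -0.083 w 0.0554 q1,q6 [-0.33 -0.54]
```

Emit:
{"method": "send_rows", "body": {
  "offset": [
    [10,0,-42],
    [10,0,-42],
    [10,0,-42],
    [10,0,-40],
    [0,0,0]
  ],
  "twist": [0,0,0,0,0.15]
}}

```text
clock: 7.95
tool_pos: [0.4527, -0.2114, 0.1575]
eef_rot: [-1.206, 1.143, -1.192]
ft_force: [0.2, -0.2, -0.1]
gripper_width: 0.0551
```

Emit:
{"method": "send_rows", "body": {
  "offset": [
    [0,0,0],
    [0,0,0],
    [0,0,0],
    [0,0,0],
    [0,0,0]
  ],
  "twist": [0.15,0.15,0.15,0.15,0.15]
}}

```text
clock: 8.45
tool_pos: [0.4493, -0.2115, 0.1513]
eef_rot: [-0.757, 1.688, -1.707]
ft_force: [-0.1, -0.2, 0.6]
gripper_width: 0.0556
```

Emit:
{"method": "send_rows", "body": {
  "offset": [
    [0,0,0],
    [0,0,0],
    [0,0,0],
    [0,0,0],
    [0,0,0]
  ],
  "twist": [0.15,0.15,0.15,0.13,0]
}}

```text
clock: 8.95
tool_pos: [0.4473, -0.2103, 0.1447]
eef_rot: [-0.263, 2.067, -2.057]
ft_force: [0.5, -0.7, -0.3]
gripper_width: 0.0554
```

```bash
python3 go.py .455 -.211 .03 106; python3 - <<'E'
from h import *
s=capture("side")
b=cv2.resize(s[165:265,315:425],None,fx=5,fy=5,interpolation=cv2.INTER_CUBIC)
cv2.imwrite("pics/b3.png",b)
print((w2px("side",[[.455,-.211,.09]])-[315,165])*5)
E
```

```text
down [ 0.023  0.008 -1.   ] ft [ 0.5 -0.7 -0.3] t 8.95 pos [ 0.4473 -0.2103  0.1447] jaw -74.1 off [ -4.3 114.9   2.9] twist -0.001 w 0.0554 q1,q6 [-0.58  0.69]
[[101.41068555 338.41486568]]
```

View pics/b3.png

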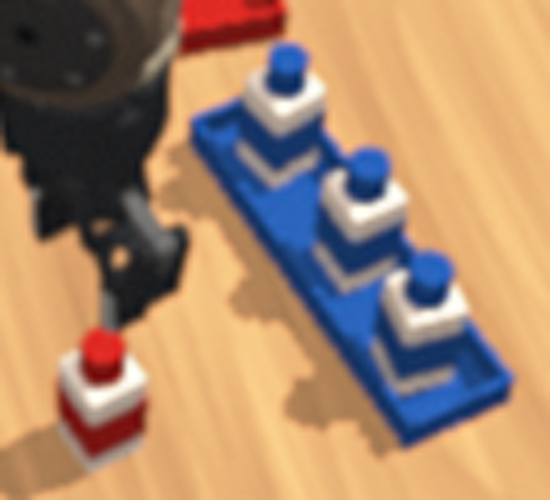

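```bash
python3 - <<'E'
from h import *
for u,v in((287,50),(370,157),(432,260)): print(px2w("side",315+u/5,165+v/5,.095).round(4))
E
```

```text
[ 0.6055 -0.0597  0.095 ]
[ 0.623  -0.1423  0.095 ]
[ 0.6298 -0.214   0.095 ]
```

Emit:
{"method": "send_rows", "body": {
  "offset": [
    [-4,10,3],
    [0,30,0],
    [0,0,0]
  ],
  "twist": [0,0,0]
}}

```text
clock: 9.3
tool_pos: [0.4535, -0.212, 0.102]
eef_rot: [-0.277, 2.059, -2.049]
ft_force: [-0.3, 0.1, 1.2]
gripper_width: 0.0555
```

```bash
python3 go.py .455 -.211 .03 106
```

```text
down [ 0.023  0.008 -1.   ] ft [-0.3  0.1  1.2] t 9.3 pos [ 0.4535 -0.212   0.102 ] jaw -73.3 off [ 0.1 72.1 -0.4] twist 0.013 w 0.0555 q1,q6 [-0.58  0.67]
```

The blue bottle stands in its tray at about (0.623,-0.142), 5 mm off the lane's centre line, which is inside the 11 mm margin. Descending on the red one.

Emit:
{"method": "send_rows", "body": {
  "offset": [
    [0,35,0],
    [0,30,0],
    [0,6,0],
    [0,0,0]
  ],
  "twist": [0,0,0,0]
}}

```text
clock: 9.7
tool_pos: [0.4569, -0.2122, 0.0302]
eef_rot: [-0.283, 2.054, -2.046]
ft_force: [0.5, -0.5, 0.2]
gripper_width: 0.0558
```

```bash
python3 go.py .455 -.211 .03 106
```

```text
down [ 0.024  0.008 -1.   ] ft [ 0.5 -0.5  0.2] t 9.7 pos [ 0.4569 -0.2122  0.0302] jaw -72.9 off [ 1.5  0.2 -1.8] twist 0.02 w 0.0558 q1,q6 [-0.58  0.66]
```

Emit:
{"method": "send_rows", "body": {
  "offset": [
    [0,0,0],
    [0,0,0],
    [0,0,0],
    [0,0,0]
  ],
  "twist": [0,0,0,0],
  "gripper": 1,
  "force": 40
}}

```text
clock: 10.1
tool_pos: [0.4583, -0.2131, 0.0342]
eef_rot: [-0.28, 2.048, -2.047]
ft_force: [0.4, -0.6, -0.2]
gripper_width: 0.0334
```

Emit:
{"method": "send_rows", "body": {
  "offset": [
    [0,-40,0],
    [0,-45,0],
    [0,-45,0],
    [0,-10,0]
  ],
  "twist": [0,0,0,0]
}}

```text
clock: 10.5
tool_pos: [0.4536, -0.2135, 0.1785]
eef_rot: [-0.283, 2.051, -2.046]
ft_force: [-0.3, -0.8, -0.3]
gripper_width: 0.0335
```

```bash
python3 go.py .614 .225 .18 89
```

```text
down [ 0.026  0.007 -1.   ] ft [-0.3 -0.8 -0.3] t 10.5 pos [ 0.4536 -0.2135  0.1785] jaw -72.8 off [-283.1    5.5 -371.3] twist 0.318 w 0.0335 q1,q6 [-0.58  0.67]
```

Emit:
{"method": "send_rows", "body": {
  "offset": [
    [-28,0,-37],
    [-28,0,-37],
    [-28,0,-37],
    [-28,0,-37],
    [-28,0,-37]
  ],
  "twist": [0,0,0,0,0]
}}

```text
clock: 11.0
tool_pos: [0.5346, 0.0062, 0.1847]
eef_rot: [-0.267, 2.049, -2.054]
ft_force: [1.8, -1.2, -1.2]
gripper_width: 0.0336
```

Emit:
{"method": "send_rows", "body": {
  "offset": [
    [-28,0,-37],
    [-28,0,-37],
    [-28,0,-37],
    [-28,0,-37],
    [-15,0,-20]
  ],
  "twist": [0,0,0,0,0]
}}

```text
clock: 11.5
tool_pos: [0.6089, 0.215, 0.1858]
eef_rot: [-0.271, 2.049, -2.053]
ft_force: [-0.1, -0.2, -0.8]
gripper_width: 0.0339
```

Emit:
{"method": "send_rows", "body": {
  "offset": [
    [0,0,0],
    [0,0,0],
    [0,0,0]
  ],
  "twist": [0.15,0.15,0]
}}

```text
clock: 11.8
tool_pos: [0.6084, 0.2197, 0.1833]
eef_rot: [0.044, 2.215, -2.209]
ft_force: [0.8, 0.8, -0.4]
gripper_width: 0.0337
```

```bash
python3 go.py .614 .225 .15 89
```

```text
down [ 0.029  0.003 -1.   ] ft [ 0.8  0.8 -0.4] t 11.8 pos [0.6084 0.2197 0.1833] jaw -90.6 off [-4.6 33.5 -5.2] twist 0.007 w 0.0337 q1,q6 [0.25 1.83]
```

Emit:
{"method": "send_rows", "body": {
  "offset": [
    [-3,0,-5],
    [0,35,0],
    [0,40,0],
    [0,30,0],
    [0,15,0]
  ],
  "twist": [0,0,0,0,0]
}}

```text
clock: 12.3
tool_pos: [0.6175, 0.2255, 0.0624]
eef_rot: [0.029, 2.204, -2.195]
ft_force: [-0.1, -0.4, -0.5]
gripper_width: 0.0334
```

Emit:
{"method": "send_rows", "body": {
  "offset": [
    [0,6,0],
    [0,0,0]
  ],
  "twist": [0,0]
}}

```text
clock: 12.5
tool_pos: [0.6171, 0.2251, 0.0538]
eef_rot: [0.02, 2.202, -2.195]
ft_force: [-0.1, 0.5, -0.1]
gripper_width: 0.0336
```

```bash
python3 go.py .614 .225 .038 89
```

```text
down [ 0.032  0.003 -0.999] ft [-0.1  0.5 -0.1] t 12.5 pos [0.6171 0.2251 0.0538] jaw -89.2 off [ 3.6 15.6  0.1] twist 0.031 w 0.0336 q1,q6 [0.25 1.81]
```

Emit:
{"method": "send_rows", "body": {
  "offset": [
    [3,7,0],
    [0,4,0],
    [0,0,0]
  ],
  "twist": [0,0,0]
}}

```text
clock: 12.8
tool_pos: [0.6153, 0.2252, 0.0442]
eef_rot: [0.021, 2.2, -2.191]
ft_force: [-0.0, -0.7, -0.9]
gripper_width: 0.0335
```

Emit:
{"method": "send_rows", "body": {
  "offset": [
    [0,4,0],
    [0,2,0],
    [0,0,0]
  ],
  "twist": [0,0,0]
}}

```text
clock: 13.1
tool_pos: [0.6161, 0.2255, 0.039]
eef_rot: [0.023, 2.2, -2.19]
ft_force: [0.1, -0.0, 0.1]
gripper_width: 0.0334
```

Emit:
{"method": "send_rows", "body": {
  "offset": [
    [0,2,0],
    [0,1,0],
    [0,0,0]
  ],
  "twist": [0,0,0]
}}

```text
clock: 13.4
tool_pos: [0.6166, 0.2256, 0.0373]
eef_rot: [0.024, 2.199, -2.188]
ft_force: [-0.3, 0.3, -0.8]
gripper_width: 0.0329
```

Emit:
{"method": "send_rows", "body": {
  "offset": [
    [0,2,0],
    [0,1,0],
    [0,0,0]
  ],
  "twist": [0,0,0]
}}

```text
clock: 13.7
tool_pos: [0.6175, 0.2259, 0.0371]
eef_rot: [0.027, 2.198, -2.186]
ft_force: [0.7, -0.4, 0.1]
gripper_width: 0.0333
```

Emit:
{"method": "send_rows", "body": {
  "offset": [
    [0,0,0],
    [0,0,0],
    [0,0,0],
    [0,0,0]
  ],
  "twist": [0,0,0,0],
  "gripper": -0.3
}}

```text
clock: 14.1
tool_pos: [0.6177, 0.2259, 0.0366]
eef_rot: [0.027, 2.198, -2.186]
ft_force: [0.9, 0.3, -0.7]
gripper_width: 0.0554
```

Emit:
{"method": "send_rows", "body": {
  "offset": [
    [0,-25,0],
    [0,-45,0],
    [0,-45,0],
    [0,0,0]
  ],
  "twist": [0,0,0,0]
}}

```text
clock: 14.5
tool_pos: [0.6125, 0.2251, 0.1532]
eef_rot: [0.023, 2.199, -2.189]
ft_force: [0.4, -0.1, 0.4]
gripper_width: 0.0555
```

```bash
python3 go.py .455 .021 .12 90
```

```text
down [ 0.038  0.005 -0.999] ft [ 0.4 -0.1  0.4] t 14.5 pos [0.6125 0.2251 0.1532] jaw -89.0 off [162.   26.2 201.5] twist 0.017 w 0.0555 q1,q6 [0.25 1.81]
```

Emit:
{"method": "send_rows", "body": {
  "offset": [
    [35,0,40],
    [35,0,42],
    [35,0,42],
    [35,0,42],
    [15,0,25]
  ],
  "twist": [0,0,0,0,0]
}}

```text
clock: 15.0
tool_pos: [0.4664, 0.041, 0.1451]
eef_rot: [0.022, 2.196, -2.183]
ft_force: [0.8, 0.0, 0.1]
gripper_width: 0.0555
```

Emit:
{"method": "send_rows", "body": {
  "offset": [
    [0,30,0],
    [0,10,0],
    [0,0,0]
  ],
  "twist": [0,0,0]
}}

```text
clock: 15.3
tool_pos: [0.4664, 0.0383, 0.1044]
eef_rot: [0.027, 2.198, -2.186]
ft_force: [-0.7, -0.2, 0.1]
gripper_width: 0.0556
```

```bash
python3 go.py .456 .021 .005 89;python3 - <<'E'
from h import *
t=capture("top");s=capture("side")
b=cv2.resize(s[100:215,290:400],None,fx=5,fy=5,interpolation=cv2.INTER_CUBIC)
cv2.imwrite("pics/b4.png",b)
for x in blobs("side",s): print(x)
print((w2px("side",[[.421,.0225,.017],[.512,.021,.017],[.456,.0213,.034]])-[290,100])*5)
E
```

```text
down [ 0.042  0.006 -0.999] ft [-0.7 -0.2  0.1] t 15.3 pos [0.4664 0.0383 0.1044] jaw -89.0 off [14.8 98.7 17.7] twist 0.035 w 0.0556 q1,q6 [-0.06  1.48]
('red', [342, 107, 6, 8, 45], array([344.3, 110.3]))
('red', [332, 118, 40, 58, 993], array([352.1, 149.1]))
('red', [314, 174, 12, 17, 154], array([319.9, 181.7]))
('red', [301, 181, 7, 8, 48], array([304. , 184.4]))
('red', [451, 222, 26, 32, 303], array([463.4, 238.1]))
('red', [452, 287, 13, 40, 80], array([458. , 308.3]))
('blue', [369, 175, 7, 9, 46], array([371.9, 178.7]))
('blue', [354, 186, 63, 67, 1144], array([384.6, 218.7]))
('yellow', [352, 280, 7, 7, 39], array([354.9, 282.9]))
[[ 54.41549977 425.79898054]
 [205.68288369 395.26136295]
 [112.57450759 395.78883401]]
```

View pics/b4.png

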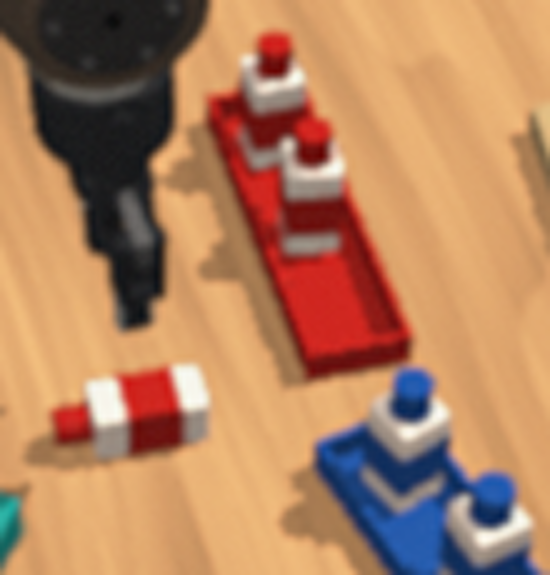

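The second red stands in its tray (cap at crop (275,45)). The tipped bottle runs from (54,425) to (206,395), which matches the predicted axis. Now for a light grip near its cap end.

Emit:
{"method": "send_rows", "body": {
  "offset": [
    [12,0,15],
    [0,35,0],
    [0,35,0],
    [0,12,0],
    [0,0,0]
  ],
  "twist": [0.03,0,0,0,0]
}}

```text
clock: 15.9
tool_pos: [0.4636, 0.0257, 0.0243]
eef_rot: [0.067, 2.204, -2.192]
ft_force: [-1.1, -0.2, 0.4]
gripper_width: 0.0553
```

```bash
python3 go.py .454 .021 .005 89
```

```text
down [ 0.053  0.005 -0.999] ft [-1.1 -0.2  0.4] t 15.9 pos [0.4636 0.0257 0.0243] jaw -90.4 off [10.5 18.7  4.9] twist 0.01 w 0.0553 q1,q6 [-0.09  1.46]
```

Emit:
{"method": "send_rows", "body": {
  "offset": [
    [10,10,4],
    [0,5,0],
    [0,0,0]
  ],
  "twist": [0,0,0]
}}

```text
clock: 16.2
tool_pos: [0.4566, 0.0228, 0.0106]
eef_rot: [0.068, 2.201, -2.189]
ft_force: [0.1, 0.4, 0.3]
gripper_width: 0.0554
```

```bash
python3 go.py .454 .021 .005 89
```

```text
down [ 0.057  0.005 -0.998] ft [0.1 0.4 0.3] t 16.2 pos [0.4566 0.0228 0.0106] jaw -90.3 off [2.9 5.5 1.8] twist 0.012 w 0.0554 q1,q6 [-0.1   1.44]
```

Emit:
{"method": "send_rows", "body": {
  "offset": [
    [2,5,1],
    [0,2,0],
    [0,0,0]
  ],
  "twist": [0,0,0]
}}

```text
clock: 16.5
tool_pos: [0.4565, 0.0221, 0.0048]
eef_rot: [0.071, 2.199, -2.188]
ft_force: [0.1, -0.3, 0.2]
gripper_width: 0.0554
```

Emit:
{"method": "send_rows", "body": {
  "offset": [
    [0,1,0],
    [0,1,0],
    [0,0,0],
    [0,0,0]
  ],
  "twist": [0,0,0,0],
  "gripper": 0.24,
  "force": 20
}}

```text
clock: 16.9
tool_pos: [0.4572, 0.0221, 0.0037]
eef_rot: [0.073, 2.198, -2.187]
ft_force: [0.2, 1.1, -0.1]
gripper_width: 0.0342
```

```bash
python3 go.py .454 .021 .005 89
```

```text
down [ 0.062  0.005 -0.998] ft [ 0.2  1.1 -0.1] t 16.9 pos [0.4572 0.0221 0.0037] jaw -90.3 off [ 3.1 -1.5  1.1] twist 0.013 w 0.0342 q1,q6 [-0.1   1.43]
```

Emit:
{"method": "send_rows", "body": {
  "offset": [
    [0,-15,0],
    [0,-20,0],
    [0,-20,0],
    [0,-20,0],
    [0,0,0]
  ],
  "twist": [0,0,0,0,0]
}}

```text
clock: 17.4
tool_pos: [0.4519, 0.0218, 0.0801]
eef_rot: [0.07, 2.2, -2.188]
ft_force: [-0.8, 0.5, -0.9]
gripper_width: 0.0341
```

```bash
python3 go.py .454 .021 .005 89;python3 - <<'E'
from h import *
s=capture("side")
b=cv2.resize(s[110:215,290:400],None,fx=5,fy=5,interpolation=cv2.INTER_CUBIC)
cv2.imwrite("pics/b5.png",b)
E
```

```text
down [ 0.059  0.005 -0.998] ft [-0.8  0.5 -0.9] t 17.4 pos [0.4519 0.0218 0.0801] jaw -90.3 off [ 2.3 75.1  1.1] twist 0.013 w 0.0341 q1,q6 [-0.1   1.45]
```

View pics/b5.png

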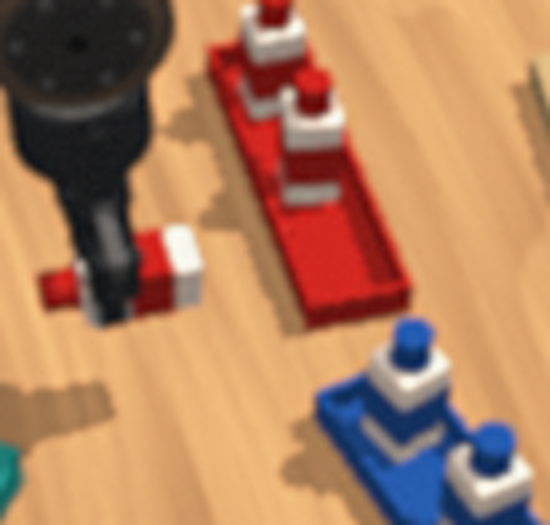

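The tipped bottle is held level, with its cap at (55,290) and base at (190,265). The tool can't pitch, so I'll rotate the bottle within the light grip. I'll push its base against the fixed red tray's near wall (edge about x=0.580, z=0.024) while the hand follows the arc.

```bash
python3 go.py .503 .068 .016 89
```

```text
down [ 0.058  0.005 -0.998] ft [ 0.2  0.2 -1.3] t 17.45 pos [0.4516 0.0218 0.0791] jaw -90.3 off [-47.5  66.2 -46.1] twist 0.013 w 0.0339 q1,q6 [-0.1   1.45]
```

Emit:
{"method": "send_rows", "body": {
  "offset": [
    [-22,0,-20],
    [-22,0,-20],
    [0,0,0],
    [0,20,0],
    [0,20,0]
  ],
  "twist": [0,0,0,0,0]
}}

```text
clock: 17.95
tool_pos: [0.4987, 0.0629, 0.0383]
eef_rot: [0.068, 2.201, -2.19]
ft_force: [0.2, -0.2, -1.0]
gripper_width: 0.0339
```

```bash
python3 go.py .503 .068 .016 89
```

```text
down [ 0.057  0.005 -0.998] ft [ 0.2 -0.2 -1. ] t 17.95 pos [0.4987 0.0629 0.0383] jaw -90.3 off [-3.  22.5 -5. ] twist 0.012 w 0.0339 q1,q6 [-0.01  1.55]
```

Emit:
{"method": "send_rows", "body": {
  "offset": [
    [0,14,-5],
    [0,6,0],
    [0,0,0]
  ],
  "twist": [0,0,0]
}}

```text
clock: 18.25
tool_pos: [0.4967, 0.0673, 0.0129]
eef_rot: [0.06, 2.205, -2.194]
ft_force: [0.3, 0.5, -0.2]
gripper_width: 0.0338
```

Emit:
{"method": "send_rows", "body": {
  "offset": [
    [-10,0,0],
    [-5,0,0],
    [0,0,0]
  ],
  "twist": [0,0,0]
}}

```text
clock: 18.55
tool_pos: [0.5132, 0.0666, 0.0144]
eef_rot: [0.061, 2.205, -2.194]
ft_force: [0.0, -0.2, -1.2]
gripper_width: 0.0335
```

```bash
python3 go.py .528 .068 .02 89;python3 - <<'E'
from h import *
s=capture("side")
b=cv2.resize(s[110:185,310:400],None,fx=6,fy=6,interpolation=cv2.INTER_CUBIC)
cv2.imwrite("pics/b6.png",b)
E
```

```text
down [ 0.049  0.005 -0.999] ft [ 0.  -0.2 -1.2] t 18.55 pos [0.5132 0.0666 0.0144] jaw -90.3 off [-15.   -4.9  -1.5] twist 0.012 w 0.0335 q1,q6 [-0.    1.56]
```

View pics/b6.png

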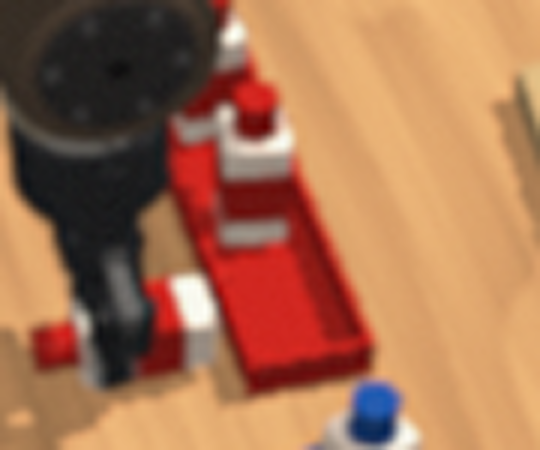

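The base (215,320) now stands about 10 mm short of the wall. Pushing and following the first part of the arc.

Emit:
{"method": "send_rows", "body": {
  "offset": [
    [-11,0,0],
    [-6,-4,0],
    [-7,-8,0],
    [-7,-10,0],
    [0,0,0]
  ],
  "twist": [0,0,0,0,0]
}}

```text
clock: 19.1
tool_pos: [0.5382, 0.0656, 0.0379]
eef_rot: [0.042, 2.215, -2.204]
ft_force: [-0.8, -0.2, 0.5]
gripper_width: 0.034
```

```bash
python3 go.py .538 .068 .043 89; python3 - <<'E'
from h import *
s=capture("side")
b=cv2.resize(s[110:185,310:400],None,fx=6,fy=6,interpolation=cv2.INTER_CUBIC)
cv2.imwrite("pics/b7.png",b)
E
```

```text
down [ 0.03   0.005 -1.   ] ft [-0.8 -0.2  0.5] t 19.1 pos [0.5382 0.0656 0.0379] jaw -90.4 off [ 0.  -5.1 -2.4] twist 0.01 w 0.034 q1,q6 [-0.    1.57]
```

View pics/b7.png

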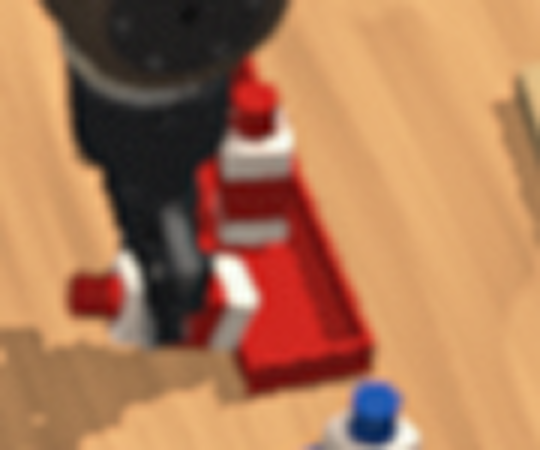

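It works: the bottle has turned about 25°, with its base corner riding on the wall. Continuing the arc.

Emit:
{"method": "send_rows", "body": {
  "offset": [
    [-6,-6,1],
    [-6,-5,1],
    [-7,-4,0],
    [-7,-3,0],
    [0,0,0]
  ],
  "twist": [0,0,0,0,0]
}}

```text
clock: 19.65
tool_pos: [0.563, 0.0634, 0.0563]
eef_rot: [0.035, 2.218, -2.207]
ft_force: [-0.4, 0.7, -1.1]
gripper_width: 0.034
```

```bash
cat > cap.py <<'E'
from h import *
s=capture("side"); st=state(); cv2.imwrite("pics/capnow.png",s)
h=cv2.cvtColor(s,cv2.COLOR_BGR2HSV)
P=st["tool_pos"]+[-.001,0,.02]
m=cv2.inRange(h,(0,150,40),(6,255,255))|cv2.inRange(h,(174,150,40),(180,255,255))
M=w2px("side",P); print("P px",M.round(1))
for th in range(0,100,10):
    t=np.radians(th); a=np.array([np.cos(t),0,-np.sin(t)])
    c=P-a*.022-np.array([-np.sin(t),0,-np.cos(t)])*(-.006)
    e=P-a*.030+.006*np.array([-np.sin(t),0,-np.cos(t)]); u=w2px("side",e)
    b=w2px("side",P+a*.052+.006*np.array([-np.sin(t),0,-np.cos(t)]))
    g=lambda q:s[int(round(q[1])),int(round(q[0]))].tolist()
    print(th,"cap",u.round(1),g(u),"base",b.round(1),g(b))
E
python3 go.py .578 .068 .061 89; python3 cap.py; python3 -c "
from h import *
s=cv2.imread('pics/capnow.png');print([b for b in blobs('side',s,8) if b[0]=='red' and b[2][0]<375])"
```

```text
down [ 0.025  0.005 -1.   ] ft [-0.4  0.7 -1.1] t 19.65 pos [0.563  0.0634 0.0563] jaw -90.4 off [-15.1  -4.3  -4.7] twist 0.011 w 0.034 q1,q6 [-0.01  1.56]
P px [343.5 151.7]
0 cap [333.6 155.1] [37, 46, 107] base [360.4 149.6] [20, 25, 143]
10 cap [333.4 153.9] [15, 19, 104] base [359.7 151.8] [22, 25, 147]
20 cap [333.6 152.6] [17, 18, 116] base [358.4 154. ] [97, 105, 208]
30 cap [334.  151.3] [21, 25, 126] base [356.8 156.2] [219, 237, 245]
40 cap [334.8 149.9] [18, 20, 125] base [354.7 158.1] [122, 134, 159]
50 cap [335.8 148.6] [38, 45, 125] base [352.3 159.9] [65, 71, 120]
60 cap [337.  147.5] [133, 154, 181] base [349.7 161.5] [31, 34, 107]
70 cap [338.5 146.4] [137, 153, 171] base [346.9 162.7] [19, 24, 106]
80 cap [340.1 145.5] [53, 57, 60] base [344.  163.6] [70, 105, 153]
90 cap [341.8 144.8] [30, 28, 27] base [341.1 164.1] [88, 133, 184]
[('red', [346, 137, 26, 39, 469], array([359.6, 160. ])), ('red', [330, 148, 9, 8, 54], array([333.9, 151.6]))]
```

```bash
cat > ang.py <<'E'
from h import *
# bottle pose in plane y=TCP y from side picture: cap blob + white base-end blob
def run():
    s=capture("side"); st=state(); T=st["tool_pos"]; cv2.imwrite("pics/ang.png",s)
    c=calibration("side"); Rm=R.from_rotvec(c["rotation"])
    def pl(u,v,y=T[1]):
        d=Rm.apply([(u-c["cx"])/c["fx"],(v-c["cy"])/c["fy"],1]); return (c["origin"]+d*(y-c["origin"][1])/d[1])[[0,2]]
    h=cv2.cvtColor(s,cv2.COLOR_BGR2HSV); P=w2px("side",T+[0,0,.02])
    red=cv2.inRange(h,(0,150,40),(6,255,255))|cv2.inRange(h,(174,150,40),(180,255,255))
    wh=cv2.inRange(h,(0,0,120),(30,75,255))
    for n,m in(("red",red),("white",wh)):
        k,l,q,ce=cv2.connectedComponentsWithStats(m)
        for i in range(1,k):
            if q[i,4]>7 and np.hypot(*(ce[i]-P))<32: print(n,q[i].tolist(),ce[i].round(1),"rel TCP x,z mm",((pl(*ce[i])-T[[0,2]])*1e3).round(0))
    print("P",P.round(1))
run()
E
python3 ang.py
```

```text
red [346, 137, 26, 39, 470] [359.6 159.9] rel TCP x,z mm [ 52. -30.]
red [329, 148, 10, 8, 56] [333.5 151.6] rel TCP x,z mm [-31.  29.]
white [352, 128, 7, 11, 41] [355.3 134.5] rel TCP x,z mm [33. 80.]
white [335, 144, 7, 17, 65] [338.9 154. ] rel TCP x,z mm [-15.  14.]
white [350, 151, 9, 14, 49] [354.6 157.8] rel TCP x,z mm [ 35. -16.]
P [343.7 151.7]
```

The bottle is at about 34° and its base rode up over the wall top, with slight slip in the grip. I'll back off, lower it and push again at a better height.

Emit:
{"method": "send_rows", "body": {
  "offset": [
    [18,0,-4],
    [10,0,0],
    [0,6,0],
    [0,5,0],
    [0,0,0]
  ],
  "twist": [0,0,0,0,0]
}}

```text
clock: 20.25
tool_pos: [0.534, 0.0675, 0.0429]
eef_rot: [0.035, 2.218, -2.207]
ft_force: [-0.5, -0.3, -0.4]
gripper_width: 0.0336
```

```bash
python3 go.py .549 .068 .045 89; python3 ang.py
```

```text
down [ 0.025  0.005 -1.   ] ft [-0.5 -0.3 -0.4] t 20.25 pos [0.534  0.0675 0.0429] jaw -90.4 off [-15.   -1.8  -0.6] twist 0.011 w 0.0336 q1,q6 [0.   1.57]
red [341, 133, 31, 43, 707] [355.9 156.2] rel TCP x,z mm [68. -2.]
red [320, 152, 9, 8, 53] [323.9 155.8] rel TCP x,z mm [-31.  28.]
red [335, 158, 9, 10, 30] [340.1 163.1] rel TCP x,z mm [ 19. -18.]
white [346, 127, 13, 13, 92] [351.7 134.5] rel TCP x,z mm [51. 92.]
white [347, 147, 10, 3, 28] [351.5 148. ] rel TCP x,z mm [53. 37.]
white [325, 150, 7, 15, 56] [329.  158.7] rel TCP x,z mm [-16.  11.]
white [341, 154, 8, 15, 52] [344.9 161.7] rel TCP x,z mm [ 34. -17.]
P [334.1 155.6]
```

Emit:
{"method": "send_rows", "body": {
  "offset": [
    [-10,0,0],
    [-7,-2,0],
    [-6,-3,0],
    [0,0,0]
  ],
  "twist": [0,0,0,0]
}}

```text
clock: 20.7
tool_pos: [0.5574, 0.0672, 0.0485]
eef_rot: [0.027, 2.222, -2.21]
ft_force: [-1.5, 1.0, 4.1]
gripper_width: 0.0334
```

```bash
python3 go.py .549 .068 .045 89; python3 ang.py
```

```text
down [ 0.018  0.005 -1.   ] ft [-1.5  1.   4.1] t 20.7 pos [0.5574 0.0672 0.0485] jaw -90.4 off [ 8.5  3.4 -0.7] twist 0.01 w 0.0334 q1,q6 [0.   1.57]
red [349, 137, 23, 39, 510] [359.5 158.9] rel TCP x,z mm [ 57. -22.]
red [327, 148, 10, 8, 55] [331.5 151.7] rel TCP x,z mm [-31.  34.]
red [342, 157, 9, 9, 20] [346.2 161.6] rel TCP x,z mm [ 15. -22.]
white [350, 130, 9, 10, 54] [354.3 135. ] rel TCP x,z mm [35. 83.]
white [332, 145, 8, 17, 70] [336.5 154.7] rel TCP x,z mm [-16.  17.]
white [353, 147, 4, 3, 11] [354.4 147.9] rel TCP x,z mm [38. 30.]
white [345, 154, 10, 14, 38] [350.1 161.5] rel TCP x,z mm [ 27. -25.]
P [341.8 152.8]
```

Emit:
{"method": "send_rows", "body": {
  "offset": [
    [-6,-2,0],
    [-6,-2,0],
    [-6,-2,0],
    [0,0,0]
  ],
  "twist": [0,0,0,0]
}}

```text
clock: 21.15
tool_pos: [0.5737, 0.0671, 0.0547]
eef_rot: [0.02, 2.225, -2.214]
ft_force: [-1.0, -1.0, 3.4]
gripper_width: 0.0338
```

```bash
python3 go.py .549 .068 .045 89; python3 ang.py
```

```text
down [ 0.011  0.005 -1.   ] ft [-1.  -1.   3.4] t 21.15 pos [0.5737 0.0671 0.0547] jaw -90.4 off [24.8  9.4 -0.7] twist 0.01 w 0.0338 q1,q6 [-0.    1.57]
red [332, 119, 10, 33, 151] [336.6 137. ] rel TCP x,z mm [-33.  83.]
red [349, 137, 23, 39, 426] [360.6 160.9] rel TCP x,z mm [ 45. -39.]
red [341, 159, 9, 5, 18] [344.7 161.1] rel TCP x,z mm [ -6. -24.]
white [356, 130, 3, 9, 18] [356.8 133.7] rel TCP x,z mm [26. 80.]
white [335, 143, 11, 16, 75] [341.2 152.1] rel TCP x,z mm [-18.  18.]
white [347, 159, 10, 8, 24] [351.6 162.3] rel TCP x,z mm [ 16. -37.]
P [347.2 150.3]
```

Emit:
{"method": "send_rows", "body": {
  "offset": [
    [-6,-1,0],
    [-6,-1,0],
    [-5,0,0],
    [0,0,0]
  ],
  "twist": [0,0,0,0]
}}

```text
clock: 21.6
tool_pos: [0.5907, 0.067, 0.0568]
eef_rot: [0.019, 2.225, -2.214]
ft_force: [-0.8, 1.1, 1.5]
gripper_width: 0.0336
```

```bash
python3 go.py .549 .068 .045 89; python3 ang.py; python3 -c "
import cv2
s=cv2.imread('pics/ang.png');cv2.imwrite('pics/b8.png',cv2.resize(s[110:185,310:400],None,fx=6,fy=6,interpolation=cv2.INTER_CUBIC))"
```

```text
down [ 0.01   0.005 -1.   ] ft [-0.8  1.1  1.5] t 21.6 pos [0.5907 0.067  0.0568] jaw -90.4 off [41.8 11.4 -0.7] twist 0.011 w 0.0336 q1,q6 [-0.    1.57]
red [332, 118, 17, 32, 245] [339.6 133.2] rel TCP x,z mm [-42.  93.]
red [344, 148, 28, 28, 359] [359.9 164.1] rel TCP x,z mm [ 26. -55.]
white [340, 130, 4, 3, 12] [341.5 131. ] rel TCP x,z mm [-36. 100.]
white [340, 146, 12, 11, 62] [345.9 151.3] rel TCP x,z mm [-21.  15.]
white [350, 158, 10, 7, 27] [354.8 161.4] rel TCP x,z mm [  9. -37.]
P [352.8 148.6]
```

View pics/b8.png

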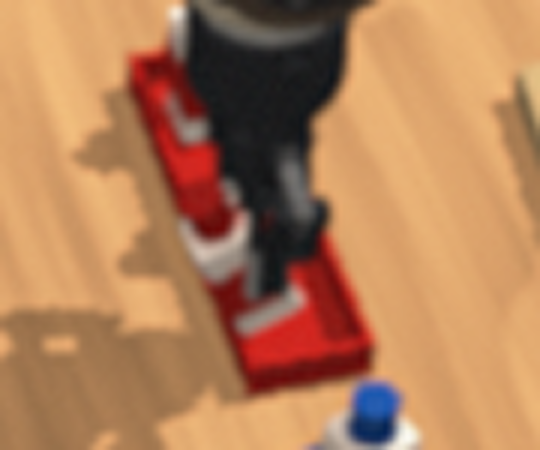

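It's now at roughly 65–70°, with the base band at (265,312) just inside the near wall. From here, pressing the leading base edge onto the tray floor while dragging +x should right the bottle.

Emit:
{"method": "send_rows", "body": {
  "offset": [
    [-10,0,0],
    [-2,7,0],
    [0,7,0],
    [0,0,0]
  ],
  "twist": [0,0,0,0]
}}

```text
clock: 22.05
tool_pos: [0.6047, 0.0669, 0.0412]
eef_rot: [0.022, 2.224, -2.213]
ft_force: [-0.8, 0.0, -0.8]
gripper_width: 0.0336
```

```bash
python3 go.py .612 .066 .035 89; python3 ang.py
```

```text
down [ 0.012  0.005 -1.   ] ft [-0.8  0.  -0.8] t 22.05 pos [0.6047 0.0669 0.0412] jaw -90.4 off [-7.2  6.3  0.8] twist 0.01 w 0.0336 q1,q6 [-0.    1.57]
red [332, 118, 40, 58, 602] [349.6 149.8] rel TCP x,z mm [-24.  33.]
white [340, 129, 10, 11, 41] [345.3 132.8] rel TCP x,z mm [-39. 105.]
white [346, 149, 10, 10, 56] [351.  154.1] rel TCP x,z mm [-19.  14.]
white [354, 161, 10, 7, 25] [358.5 164.3] rel TCP x,z mm [  8. -39.]
P [357.1 151.4]
```

Emit:
{"method": "send_rows", "body": {
  "offset": [
    [0,4,0],
    [-2,4,0],
    [-2,3,0],
    [-2,3,0],
    [0,0,0]
  ],
  "twist": [0,0,0,0,0]
}}

```text
clock: 22.6
tool_pos: [0.6146, 0.0669, 0.0329]
eef_rot: [0.034, 2.218, -2.207]
ft_force: [-0.1, 0.4, -1.0]
gripper_width: 0.0338
```

```bash
python3 go.py .612 .066 .035 89; python3 ang.py
```

```text
down [ 0.024  0.005 -1.   ] ft [-0.1  0.4 -1. ] t 22.6 pos [0.6146 0.0669 0.0329] jaw -90.4 off [ 2.6 -2.2  0.9] twist 0.011 w 0.0338 q1,q6 [-0.    1.57]
red [332, 118, 40, 58, 667] [349.3 148.9] rel TCP x,z mm [-35.  46.]
white [340, 128, 12, 12, 64] [346.7 133.2] rel TCP x,z mm [-45. 112.]
white [347, 147, 12, 12, 61] [352.7 153.6] rel TCP x,z mm [-23.  23.]
white [355, 164, 10, 4, 24] [359.2 165.4] rel TCP x,z mm [  0. -36.]
P [360.1 152.7]
```

Emit:
{"method": "send_rows", "body": {
  "offset": [
    [0,3,0],
    [0,3,0],
    [0,0,0]
  ],
  "twist": [0,0,0]
}}

```text
clock: 22.95
tool_pos: [0.6179, 0.0669, 0.0305]
eef_rot: [0.044, 2.213, -2.203]
ft_force: [-0.7, 0.2, -1.7]
gripper_width: 0.0338
```

```bash
python3 go.py .612 .066 .035 89; python3 ang.py; python3 - <<'E'
from h import *
s=cv2.imread('pics/ang.png')
print(cv2.cvtColor(s,cv2.COLOR_BGR2GRAY)[158:170,350:370])
X,Y=.6146,.0665
print(w2px("side",[[X-.017,Y-.017,.005],[X+.017,Y-.017,.005],[X-.017,Y-.017,.073],[X+.017,Y-.017,.073],[X,Y,.095]]).round(1))
E
```

```text
down [ 0.033  0.005 -0.999] ft [-0.7  0.2 -1.7] t 22.95 pos [0.6179 0.0669 0.0305] jaw -90.4 off [ 5.7 -4.7  0.9] twist 0.011 w 0.0338 q1,q6 [-0.    1.57]
red [332, 118, 40, 58, 680] [349.3 148.8] rel TCP x,z mm [-38.  49.]
white [340, 128, 13, 12, 68] [347.  133.3] rel TCP x,z mm [-47. 113.]
white [347, 147, 13, 12, 65] [353.1 152.9] rel TCP x,z mm [-25.  28.]
white [355, 164, 10, 4, 23] [359.5 165.4] rel TCP x,z mm [ -2. -34.]
P [361.1 153.1]
[[ 79  74  91 115 117 106  92  76  67  83  88  65  33  22  25  28  43  57
   81 123]
 [ 74  66  65  75  75  63  53  47  58  84  90  65  34  22  23  30  50  67
   92 133]
 [ 64  61  53  47  45  44  42  43  62  86  90  66  34  22  25  31  49  63
   81 120]
 [ 62  69  61  47  46  45  44  48  62  85  86  59  30  23  24  30  48  52
   67 108]
 [ 64  71  73  60  47  44  44  45  59  82  80  55  33  37  48  52  54  50
   54  88]
 [ 63  68  76  68  51  43  40  44  57  78  88  78  71  83 101  94  68  51
   48  69]
 [ 60  63  73  71  58  50  52  62  77  98 113 118 117 125 135 118  80  53
   46  54]
 [ 62  62  65  69  72  77  88 104 118 128 137 140 140 142 137 110  74  57
   49  51]
 [ 58  58  62  75  96 115 124 134 139 139 141 134 124 124 115  90  69  67
   68  70]
 [ 54  58  59  75 103 129 138 141 136 123 119 111  95  95  93  82  79  79
   77  69]
 [ 50  60  63  65  84 109 120 121 110  94  89  87  81  79  77  72  73  74
   65  57]
 [ 46  55  63  60  66  79  91  93  83  68  66  68  70  67  58  53  51  53
   47  45]]
[[355.7 168.9]
 [366.4 166.6]
 [356.8 153.3]
 [367.9 151. ]
 [361.  142.7]]
```

Seen from the side, the base band's lower edge now has the slope of an upright bottle, about -2.5 px over 10.7 px against -2.3 predicted. Releasing gently.

Emit:
{"method": "send_rows", "body": {
  "offset": [
    [0,0,0],
    [0,0,0],
    [0,0,0]
  ],
  "twist": [0,0,0],
  "gripper": 0.15
}}

```text
clock: 23.3
tool_pos: [0.6172, 0.0669, 0.0295]
eef_rot: [0.042, 2.214, -2.203]
ft_force: [-0.4, -0.6, 0.3]
gripper_width: 0.0362
```

Emit:
{"method": "send_rows", "body": {
  "offset": [
    [0,0,0],
    [0,0,0],
    [0,0,0]
  ],
  "twist": [0,0,0],
  "gripper": -0.3
}}

```text
clock: 23.6
tool_pos: [0.6169, 0.067, 0.029]
eef_rot: [0.041, 2.215, -2.204]
ft_force: [-0.0, 0.4, -0.5]
gripper_width: 0.0555
```

Emit:
{"method": "send_rows", "body": {
  "offset": [
    [0,-20,0],
    [0,-40,0],
    [0,-45,0],
    [0,-40,0],
    [0,0,0]
  ],
  "twist": [0,0,0,0,0]
}}

```text
clock: 24.1
tool_pos: [0.6119, 0.0662, 0.1775]
eef_rot: [0.037, 2.217, -2.206]
ft_force: [0.6, 0.7, -0.1]
gripper_width: 0.0561
```

Emit:
{"method": "send_rows", "body": {
  "offset": [
    [40,0,30],
    [40,0,30],
    [30,0,35],
    [0,0,45],
    [0,0,45]
  ],
  "twist": [0,0,0,0,0]
}}

```text
clock: 24.6
tool_pos: [0.4961, -0.1182, 0.1723]
eef_rot: [0.03, 2.213, -2.2]
ft_force: [2.1, 0.6, 0.3]
gripper_width: 0.0556
```

Emit:
{"method": "send_rows", "body": {
  "offset": [
    [0,0,45],
    [0,0,45],
    [0,0,45],
    [0,0,0],
    [0,0,0]
  ],
  "twist": [0,0,0,0,0]
}}

```text
clock: 25.1
tool_pos: [0.4935, -0.2633, 0.1683]
eef_rot: [0.034, 2.218, -2.203]
ft_force: [-0.0, 0.6, 0.0]
gripper_width: 0.0556
```

```bash
python3 go.py .612 .066 .035 89; python3 - <<'E'
from h import *
t=capture("top"); s=capture("side")
a=cv2.resize(t[120:225,190:400],None,fx=2,fy=2,interpolation=cv2.INTER_CUBIC)
b=cv2.resize(s[100:300,295:425],None,fx=2.9,fy=2.9,interpolation=cv2.INTER_CUBIC)
a=cv2.copyMakeBorder(a,0,b.shape[0]-a.shape[0],0,0,cv2.BORDER_CONSTANT)
cv2.imwrite("pics/fin.png",np.hstack([a,b]))
for n,im in(("top",t),("side",s)):
    c=lambda p:[im[int(round(v)),int(round(u))].tolist() for u,v in w2px(n,p)]
    print(n,w2px(n,[[.613,.066,.095]]).round(1))
E
```

```text
down [ 0.026  0.007 -1.   ] ft [-0.   0.6  0. ] t 25.1 pos [ 0.4935 -0.2633  0.1683] jaw -90.3 off [-113.4  138.6 -328.9] twist 0.013 w 0.0556 q1,q6 [-0.62  0.94]
top [[272.4 144.4]]
side [[360.5 143. ]]
```

View pics/fin.png

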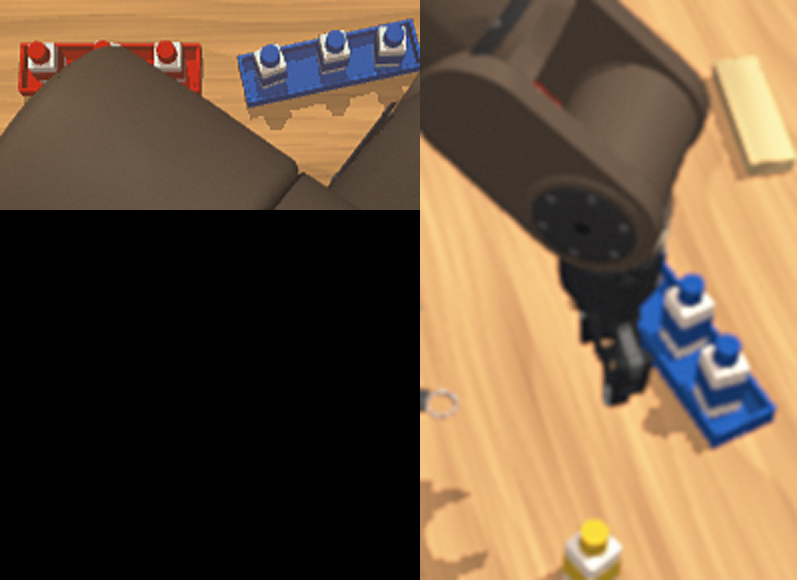

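The final top view shows three red caps in the red tray. The rescued bottle's cap is at about (273.5,144), and (272.4,144.4) was predicted for standing upright. Three blue bottles stand in the blue tray, yellow stands, and the arm is clear. Handing in.

```bash
python3 -c "
from station import *
print(job_done(), state()['clock'])"
```

```text
the job is handed in; nothing more can be done
the job is handed in; nothing more can be done
```

All three loose bottles are in the trays of their own colour, and I handed the job in at about 25 s of the 69 s allowed.

- **Blue bottle:** it stands in the middle gap of the blue tray, about 5 mm off the lane's centre line.
- **Red bottle:** it stands in the left slot of the red tray.
- **Tipped red bottle:** it stands in the right slot. The tool can't pitch, so I held it lightly and turned it up by pushing its base over the near wall of the red tray. I then pressed it upright on the tray floor and released it. My first push slid over the wall at about 34°, so I backed off and pushed again.

**Last checks:** the top view shows three red caps and three blue caps in their trays. The righted bottle's cap is about 1 px from where an upright bottle's would be. The yellow bottle is still standing in the side view. The readings I took showed no force above about 5 N.

**Not confirmed:**
- The arm hid the red tray from the side camera at the end, so the righted bottle's final stance rests on the top view and the base edge measured just before release.
- The arm partly covers the red neighbour in the top view.
- The tool drifted to 2–3.5° of tilt during the job, which I couldn't correct through this interface.

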